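# Shingle the glaze test tiles in the sample tray

### The arm

A 6-joint arm with a two-finger parallel gripper is mounted at the origin on the work surface. World frame = base frame: x ahead of the robot, y to its left, z up, the work surface at z = 0. Lengths are in mm, angles in rad, forces in N, time in s.
With the tool pointing down it reaches from about 250 to 800 mm from the base axis. Payload 3.9 kg.
Tool frame: the origin (TCP) lies midway between the tips of the shut fingers; the grasp point (between the pads) lies arm.tcp_to_grasp behind it (arm.tcp_to_grasp is the distance from the TCP to the grasp point, in mm); z points along the fingers, y is the line along which they close (so a half turn about z gives the same grasp; the last joint's range is limited). The gripper opens to 85 mm and grips with 20 to 120 N. Pads are 22 mm wide; open, the fingers measure 114 mm over their backs; the gripper's body (76 mm by 85 mm) begins 54 mm behind the grasp point. The pads swing forward as they close: fully open they stand 13 mm farther back than shut.
Start: joints at [1.196, 0.26, -0.138, 1.173, 0, 1.571], TCP at [192.19, 488.547, 231.304] pointing down, gripper open.
Joint ranges: [-2.78, 2.78], [-0.83, 1.72], [-1.28, 1.37], [-1.9, 2.12], [-1.57, 1.48], [-3.14, 3.14]. Speed limits (rad/s): [2.57, 2.57, 3.14, 3.14, 3.14, 3.14].

### API

Orientations are given as a unit quaternion [x, y, z, w].
In Python, from station import arm, get_image, camera_info gives the robot as it stands.
- The arm moves only by the tool send_rows, never from a script. Its arguments are lists of equal length, an entry for each row: "delta_pos": the shift along the tool's x, y, z in mm, a list of three; "yaw": the turn about the tool's z in rad. In form: {"delta_pos": [[dx, dy, dz], ...], "yaw": [yaw, ...]}. A call has 1 to 20 rows; each row is the pose to reach, as a shift and turn from the pose commanded when the call began, along the tool's axes at that moment; what a row does not reach only later rows make up. A row lasts 1/8 s, in which the tool goes at most 62.5 mm and 10.7 degrees, less where a joint would pass 70% of its speed; a pose out of reach is approached as far as the arm can. A call with a gripper value outside its range is refused whole. "fingers" is the finger opening in mm, from 0 to 85.4, set as the call begins (left out, the last holds). The fingers move at their own pace and stop on an object; "grip_force" is the grip in N (left out, the last holds). Time passes only in rows, so rows that repeat a pose let the fingers close. It gives the time, the measured TCP pose, the force, the opening and the grip force at its end, in the units of the state.
- arm.get_obs(): the state, without advancing time (a new reading comes with each control period).
- get_image(name): name is "scene" or "side" or "wrist"; returns the picture (400x640x3 uint8, red, green, blue); there is no depth.
- camera_info(name): a dict with "camera_matrix" (3x3 intrinsics, pixels), "rvec" (rotation vector, rad) and "tvec" (3), from world to camera coordinates, as OpenCV has them. Camera axes: x right, y down, z forward; pixel columns grow to the right and rows downward; lengths in mm; the calibration is good to about 2 mm. A picture is of the moment at which its call begins: read the wrist's pose just before it. camera_info takes no time and is no camera call; for the wrist camera it gives the pose at the moment of the call.
- arm.sign_off(): hands the job in; it is judged then, once.
The state is a dict: "time": time; "joint_positions": joint angles; "joint_velocities": joint speeds; "effort": joint torques, N m; "position": TCP position; "ee_rot": TCP orientation; "wrist_force": force on the tool from outside, world axes, zero at the start; "wrist_torque": the same for the moment, N m; "grip_width": finger opening in mm; "gripper_force": force on a finger pad.
Only numpy, scipy, OpenCV 4.12 (cv2) and the standard library are available. Lean on these libraries where they do the work, as an engineer would, in place of code of your own. Each camera call takes 0.05 s, during which the arm holds its last target. There are 200 camera calls.

### The job

Finish the row of glaze test tiles in the wooden tray: on the one-notch tile that already lies against the end wall, lay the two-notch tile and on that the three-notch tile, shingled in a straight line, each with its glazed end resting on and just covering the bare notched end of the tile before and its own notched end down on the tray floor. Set the tiles down, do not drop them. Then nudge the stiff sliding stop up until it just meets the last tile without spoiling the overlaps, and leave the jar, bottle, cup and brush alone.

Things in the scene. Friction and masses are not known exactly. Their poses are not given: they have to be found in the camera images.
- tray: shallow plywood sample tray fixed to the table, 364 x 142 mm outside, inside 340 x 118 mm; floor top 12 mm above the table; side lips rise 12 mm above that floor, the fixed end wall 20 mm. Origin: centre of the underside; x runs along the tray from the fixed end wall towards the sliding stop, z up
- tray_end (a point): middle of the inner face of the tray's fixed end wall, at floor level (170 mm from the tray's origin); axes as the tray's
- tile1: a fired-clay glaze test tile, 80 x 45 x 7 mm, about 55 g, rigid; 56 mm of its length is dipped in white glaze, the other 24 mm is bare brick-red clay whose end edge has one notch (6 mm wide, 8 mm deep). Origin: centre of its underside; x points along it from the glazed end to the notched end, z up out of its top face; it starts flat on the tray floor, glazed end against the fixed end wall, notched end towards the sliding stop
- tile2: a fired-clay glaze test tile, 80 x 45 x 7 mm, about 55 g, rigid; 56 mm of its length is dipped in white glaze, the other 24 mm is bare brick-red clay whose end edge has two notches (6 mm wide, 8 mm deep). Origin: centre of its underside; x points along it from the glazed end to the notched end, z up out of its top face; it starts flat on the table on the robot's side of the tray, notched end roughly to the robot's left (within 0.6 rad)
- tile3: a fired-clay glaze test tile, 80 x 45 x 7 mm, about 55 g, rigid; 56 mm of its length is dipped in white glaze, the other 24 mm is bare brick-red clay whose end edge has three notches (6 mm wide, 8 mm deep). Origin: centre of its underside; x points along it from the glazed end to the notched end, z up out of its top face; it starts flat on the table like tile 2, either one to its left or its right
- tile1_glazed (a point): middle of the end edge of tile 1 at its glazed end, half-way up the 7 mm thickness (40 mm from the origin, -x); axes as the tile's
- tile1_notched (a point): middle of the end edge of tile 1 at its notched end, half-way up the thickness (40 mm from the origin, +x); axes as the tile's
- tile2_glazed (a point): middle of the end edge of tile 2 at its glazed end, half-way up the 7 mm thickness (40 mm from the origin, -x); axes as the tile's
- tile2_notched (a point): middle of the end edge of tile 2 at its notched end, half-way up the thickness (40 mm from the origin, +x); axes as the tile's
- tile3_glazed (a point): middle of the end edge of tile 3 at its glazed end, half-way up the 7 mm thickness (40 mm from the origin, -x); axes as the tile's
- tile3_notched (a point): middle of the end edge of tile 3 at its notched end, half-way up the thickness (40 mm from the origin, +x); axes as the tile's
- stop_face (a point): foot of the sliding stop's face towards the tiles, middle of its width, at tray-floor level; axes as the tray's. The stop is a dark hardwood block across the tray, 22 mm thick along the tray, 100 mm wide, 30 mm high, with a round black clamp knob on its top (26 mm diameter, from 36 to 50 mm above the tray floor). Behind it (away from the tiles) 50 to 100 mm of tray floor is free at the start
- stop (a joint): travel of the sliding stop along the T-track, m: 0 at the far end, growing up to 0.17 towards the fixed end wall. It drags with about 5 N, has no spring, and stays where it is left. It can be pushed from behind or pinched by its knob
- glaze_jar: lidded glass jar, 68 mm diameter, 85 mm high, standing to the robot's right of the tray; origin at the centre of its underside. Bystander
- glue_bottle: white plastic bottle, 54 mm diameter, 150 mm high, standing to the robot's right of the tray; origin at the centre of its underside. Bystander
- water_cup: clear plastic cup, 72 mm mouth, 85 mm high, standing to the robot's left of the tray; origin at the centre of its underside. Bystander
- brush: flat paint brush 195 mm long, under 12 mm thick, lying beyond the tray; origin about the middle of its underside. Bystander
Mind the look-alikes: they are no part of the job. Leave any green or turquoise look-alike of the tile2 alone.

How it is judged (in metres and radians):
On the way, in this order (a step that is already met when the one before it is completed fails the run):
1. the two-notch tile is laid on the one-notch tile and let go (x of tile2_glazed in the frame of tile1 between 0.01 and 0.022 m and x of tile2_notched in the frame of tile1 above 0.08 m and y of tile2_glazed in the frame of tile1 between -0.008 and 0.008 m and y of tile2_notched in the frame of tray_end between -0.018 and 0.018 m and angle between the x axis of tile2 and the x axis of tray_end, either way round below 0.15 rad and z of tile2_glazed in the frame of tray_end between 0.008 and 0.017 m and z of tile2_notched in the frame of tray_end below 0.006 m and angle between tile2's own z axis and vertical below 0.21 rad and contact force between the fingers and tile2 below 0.05 N and linear speed of tile2 below 0.02 m/s), for 0.2 s.
2. the three-notch tile is laid on the two-notch tile and let go (x of tile3_glazed in the frame of tile2 between 0.01 and 0.022 m and x of tile3_notched in the frame of tile2 above 0.08 m and y of tile3_glazed in the frame of tile2 between -0.008 and 0.008 m and y of tile3_notched in the frame of tray_end between -0.018 and 0.018 m and angle between the x axis of tile3 and the x axis of tray_end, either way round below 0.15 rad and z of tile3_glazed in the frame of tray_end between 0.008 and 0.017 m and z of tile3_notched in the frame of tray_end below 0.006 m and angle between tile3's own z axis and vertical below 0.21 rad and contact force between the fingers and tile3 below 0.05 N and linear speed of tile3 below 0.02 m/s), for 0.2 s.
At the end, for the whole second after the job is handed in: Tile 1 within 6 mm of the end wall; tiles 2, 3 at rest, each lapping the one before by 18-30 mm, in line within 8 mm (18 mm of the tray's middle, 0.15 rad), glazed end up on it, notched end on the floor; stop within 4 mm of the last tile; nothing held (all of step 1 and all of step 2 and x of tile1_glazed in the frame of tray_end below 0.006 m and angle between tile1's own z axis and vertical below 0.05 rad and angle between the x axis of tile1 and the x axis of tray_end, either way round below 0.12 rad and x of tile3_notched in the frame of stop_face between -0.004 and 0.002 m and velocity of joint stop below 0.005 m/s); the robot touches nothing.
It fails at once if tile 2 falls freely (dropped from more than about 13 mm) (linear speed of tile2 above 0.5 m/s and contact force between the fingers and tile2 below 0.01 N).
It fails at once if tile 3 falls freely (dropped from more than about 13 mm) (linear speed of tile3 above 0.5 m/s and contact force between the fingers and tile3 below 0.01 N).
It fails at once if the jar, bottle, cup or brush is shifted by more than 25 mm (distance of any of glaze_jar, glue_bottle, water_cup, brush from where it was at the start of the episode above 0.025 m).
It also fails if it takes over 54 s, if anything falls off the work surface, if the arm or the gripper's body presses on something with over 40 N, if the wrist force passes 120 N, or if a joint passes its speed limit or range.

## Working session

There is one attempt and no reset: what is moved stays moved. The work goes in short steps, Python scripts to look and compute and a tool call to move; the robot and the scene stay as the last step left them, time stands still between calls to the robot, and variables do not carry over. Pictures are saved under pics/ and viewed, at most 14 in all, crops included, and the job is handed in when it is done.

Besides the shell and the picture viewer there is one more tool, called after ">>>" as name(argument=value, ...), one argument or row to a line, values as JSON. send_rows: Moves the arm, as the interface text tells. Its arguments: {"type":"object","properties":{"delta_pos":{"type":"array"},"yaw":{"type":"array"},"fingers":{"type":"number"},"grip_force":{"type":"number"}},"required":["delta_pos","yaw"]}

```bash
mkdir -p pics; ls
python3 - <<'E'
from station import arm,get_image,camera_info
import cv2,numpy as np
o=arm.get_obs();print(o['time'],o['position'],o['ee_rot'],arm.tcp_to_grasp,o['grip_width'])
for n in('scene','side'):
    cv2.imwrite(f'pics/{n}0.png',get_image(n)[:,:,::-1])
    c=camera_info(n);R=cv2.Rodrigues(np.array(c['rvec'],float))[0];print(n,(-R.T@np.array(c['tvec']).ravel()).round(),np.array(c['camera_matrix']).round(1).tolist())
E
```

```text
pics
0.0 [191.94542077 487.91321618 230.45628964] [ 1.86286837e-01  9.82494894e-01 -9.82868182e-04 -1.76699846e-04] 18.700000000000003 85.6729995062224
scene [1528.  360.  825.] [[511.9, 0.0, 319.2], [0.0, 511.9, 189.2], [0.0, 0.0, 1.0]]
side [ 327. -914.  809.] [[446.0, 0.0, 326.0], [0.0, 446.0, 198.0], [0.0, 0.0, 1.0]]
```

View pics/scene0.png

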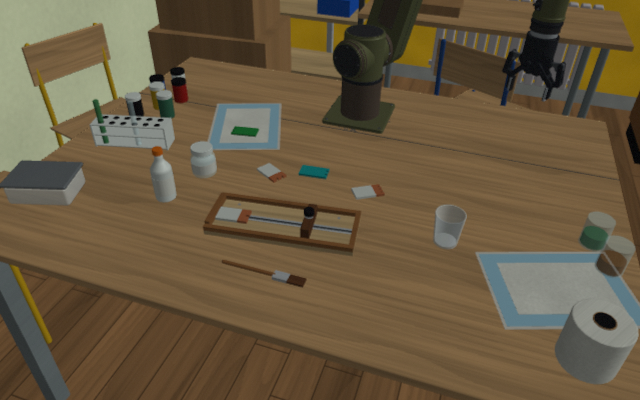

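View pics/side0.png

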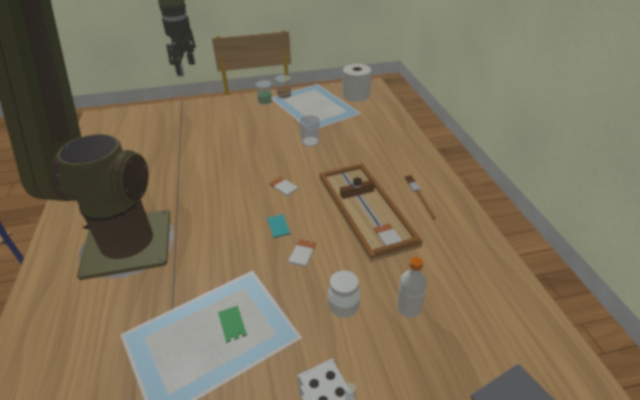

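The scene view shows the red-and-white tile candidates at (271,172) and (368,191). The look-alikes are turquoise at (314,172) and green at (245,131). Tile 1 is in the tray at (233,214), the stop at (309,222), the jar at (203,160), the bottle at (163,175), the cup at (449,227) and the brush at (265,273). The side view shows the same tiles at (302,252) and (285,186). I can't count the notches from here, so I'll use an enlarged crop and then the wrist view.

```bash
cat > h.py <<'E'
import cv2,numpy as np
from station import arm,get_image,camera_info
def cam(n):
    c=camera_info(n);R=cv2.Rodrigues(np.array(c['rvec'],float))[0];t=np.array(c['tvec'],float).ravel()
    return np.array(c['camera_matrix'],float),R,t
def cast(C,px,z):
    K,R,t=C;px=np.atleast_2d(np.array(px,float));d=np.c_[px,np.ones(len(px))]@np.linalg.inv(K).T@R
    o=-R.T@t;return o+d*((z-o[2])/d[:,2])[:,None]
def proj(C,P):
    K,R,t=C;q=(np.atleast_2d(P)@R.T+t)@K.T;return q[:,:2]/q[:,2:]
E
python3 - <<'E'
from h import *
C=cam('scene')
for n,p,z in [('A',(271,172),7),('B',(368,191),7),('teal',(314,172),7),('tile1',(233,214),19),('tray c1',(218,197),24),('c2',(359,211),24),('c3',(355,248),24),('c4',(206,224),32),('stop',(309,210),60),('jar',(203,172),0),('bottle',(164,198),0),('cup',(447,243),0)]: print(n,cast(C,p,z)[0].round())
S=cam('side')
for n,p in [('A',(302,252)),('B',(285,186))]: print(n,cast(S,p,7)[0].round())
o=arm.get_obs();K,R,t=cam('wrist');print('wristcam',(-R.T@t).round(),R.round(2).tolist(),K.round().tolist())
im=cv2.imread('pics/scene0.png')
a=[cv2.resize(im[y-20:y+20,x-26:x+26],None,fx=10,fy=10,interpolation=cv2.INTER_CUBIC)[:, :395] for x,y in((271,172),(368,191))]
cv2.imwrite('pics/crop.png',np.hstack([cv2.resize(im[y-18:y+18,x-24:x+24],(390,292),interpolation=cv2.INTER_CUBIC) for x,y in((271,172),(368,191))]))
E
```

```text
A [ 434. -140.    7.]
B [427. 141.   7.]
teal [392. -26.   7.]
tile1 [ 653. -148.   19.]
tray c1 [ 609. -212.   24.]
c2 [540. 146.  24.]
c3 [675. 173.  24.]
c4 [ 723. -183.   32.]
stop [622.  41.  60.]
jar [ 491. -325.   -0.]
bottle [ 634. -361.    0.]
cup [557. 371.   0.]
A [ 432. -144.    7.]
B [432. 132.   7.]
wristcam [121. 514. 373.] [[0.37, 0.93, -0.0], [0.89, -0.35, 0.29], [0.27, -0.11, -0.96]] [[324.0, 0.0, 321.0], [0.0, 324.0, 197.0], [0.0, 0.0, 1.0]]
```

View pics/crop.png

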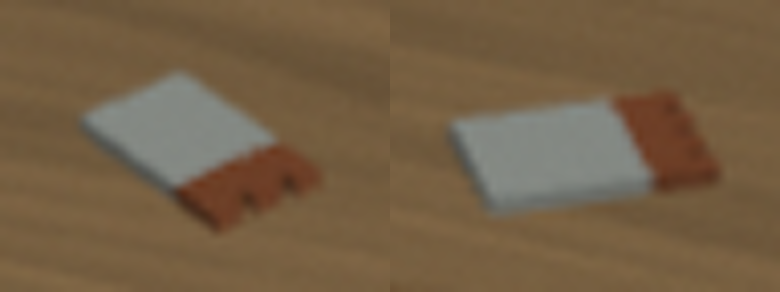

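Left crop (A) shows two notches, so it's tile 2. Right crop (B) shows three, so it's tile 3. The teal and green pieces are look-alikes. Next I'll move to a wrist view that covers both tiles and the tray.

>>> send_rows(
  delta_pos=[
    [-458, -323, 0],
    [-458, -323, 0],
    [-458, -323, 0],
    [-458, -323, 0],
    [-458, -323, 0],
    [-458, -323, 0],
    [-458, -323, 0],
    [-458, -323, 0],
    [-458, -323, 0],
    [-458, -323, 0],
    [-458, -323, 0],
    [-458, -323, 0],
    [-458, -323, 0],
    [-458, -323, 0],
  ],
  yaw=[1, 1, 1, 1, 1, 1, 1, 1, 1, 1, 1, 1, 1, 1],
)

```text
time: 1.85
position: [499.8, 21.2, 231.5]
ee_rot: [0.634, 0.773, 0.0, 0.0]
wrist_force: [0.9, 0.0, -0.5]
grip_width: 85.5
gripper_force: 0.0
```

Run:
```python
from h import *
o=arm.get_obs();print(o['time'],o['position'].round(1),o['ee_rot'].round(3),o['joint_positions'].round(2))
C=cam('wrist');im=get_image('wrist')[:,:,::-1].copy();cv2.imwrite('pics/w1.png',im);np.savez('c1.npz',K=C[0],R=C[1],t=C[2])
```

```text
1.85 [499.8  21.2 231.5] [0.634 0.773 0.    0.   ] [ 0.04  0.22 -0.2   1.16  0.    1.42]
```

View pics/w1.png

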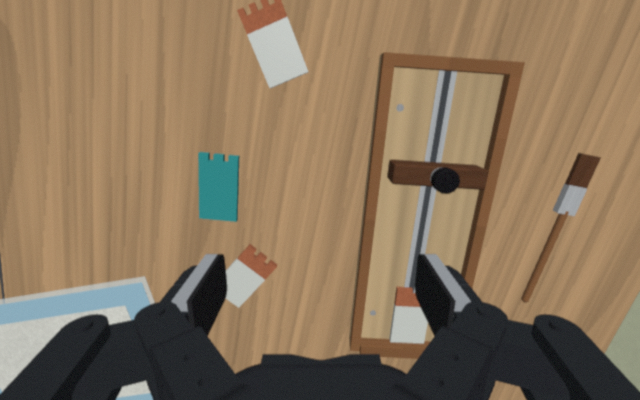

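The wrist view shows tile 3 (three notches) at (272,45), the turquoise decoy at (220,187) and tile 2 (two notches) at (248,275). Tile 1 is at (408,315) against the end wall, and the stop is at (437,174) with its knob at (445,180).

```bash
cat >> h.py <<'E'
def tile(im,C,seed,z,rad=60):
    hsv=cv2.cvtColor(im,cv2.COLOR_BGR2HSV).astype(int);H,S,V=hsv[...,0],hsv[...,1],hsv[...,2]
    white=(S<45)&(V>125);red=((H<11)|(H>172))&(S>120)&(V>70)
    m=(white|red).astype(np.uint8)
    yy,xx=np.mgrid[:400,:640];near=(np.hypot(xx-seed[0],yy-seed[1])<rad)
    m=cv2.morphologyEx(m*near.astype(np.uint8),cv2.MORPH_OPEN,np.ones((3,3),np.uint8))
    n,l,st,ce=cv2.connectedComponentsWithStats(m)
    k=l[int(seed[1])-3:int(seed[1])+4,int(seed[0])-3:int(seed[0])+4];k=np.bincount(k[k>0]).argmax()
    c=max(cv2.findContours((l==k).astype(np.uint8),cv2.RETR_EXTERNAL,cv2.CHAIN_APPROX_NONE)[0],key=len)[:,0,:]
    W=cast(C,c,z)[:,:2];r=cv2.minAreaRect(W.astype(np.float32));b=cv2.boxPoints(r)
    e=[b[1]-b[0],b[2]-b[1]];u=max(e,key=np.linalg.norm);u=u/np.linalg.norm(u)
    ys,xs=np.nonzero((l==k)&red);rc=cast(C,np.c_[xs,ys],z)[:,:2].mean(0);
    ys,xs=np.nonzero((l==k)&white);wc=cast(C,np.c_[xs,ys],z)[:,:2].mean(0)
    if u@(rc-wc)<0:u=-u
    return np.array(r[0]),np.degrees(np.arctan2(u[1],u[0])),sorted(r[1]),rc,wc
E
python3 - <<'E'
from h import *
d=np.load('c1.npz');C=(d['K'],d['R'],d['t']);im=cv2.imread('pics/w1.png')
for n,s,z in(('t3',(275,50),7),('t2',(247,275),7),('t1',(408,318),19)):
    r=tile(im,C,s,z);dv=r[3]-r[4];print(n,r[0].round(1),round(r[1],1),np.round(r[2],1),'red',r[3].round(1),'white',r[4].round(1),np.degrees(np.arctan2(dv[1],dv[0])).round(1))
print('track',cast(C,[(448,72),(417,270)],12).round(1).tolist())
print('lip outer L',cast(C,[(385,55),(351,350)],24).round(1).tolist(),'R',cast(C,[(523,64)],24).round(1))
print('stop face top edge (toward tiles)',cast(C,[(390,184),(484,188)],42).round(1).tolist(),'knob',cast(C,[(445,180)],62).round(1))
print('end wall inner top',cast(C,[(365,341),(440,345)],32).round(1).tolist())
K,R,t=C;print('cam',-R.T@t)
E
```

```text
t3 [425.3 137. ] 122.7 [45.4 79.7] red [410.  159.2] white [431.3 127.9] 124.2
t2 [ 429.9 -141.9] 60.6 [45.7 82.7] red [ 443.5 -117.5] white [ 427.6 -151.4] 64.9
t1 [ 652.2 -162.7] -81.9 [47.  56.1] red [nan nan] white [ 651.1 -163.2] nan
track [[609.3, 143.7, 12.0], [642.9, -86.6, 12.0]]
lip outer L [[538.8, 144.9, 24.0], [585.6, -212.1, 24.0]] R [[676.5 163.9  24. ]]
stop face top edge (toward tiles) [[573.0, 21.3, 42.0], [672.0, 36.6, 42.0]] knob [[620.   40.2  62. ]]
end wall inner top [[597.7, -187.9, 32.0], [693.5, -175.1, 32.0]]
cam [484.0499119   93.08950529 373.96875566]h.py:22: RuntimeWarning: Mean of empty slice.
  ys,xs=np.nonzero((l==k)&red);rc=cast(C,np.c_[xs,ys],z)[:,:2].mean(0);
  ret = um.true_divide(
```

>>> send_rows(
  delta_pos=[
    [-50, -34, 40],
    [-100, -68, 80],
    [-147, -102, 120],
    [-147, -102, 160],
    [-147, -102, 190],
    [-147, -102, 210],
    [-147, -102, 218],
    [-147, -102, 224],
    [-147, -102, 228],
    [-147, -102, 230],
    [-147, -102, 230],
  ],
  yaw=[0.15, 0.3, 0.45, 0.6, 0.7, 0.7, 0.7, 0.7, 0.7, 0.7, 0.7],
  fingers=58,
  grip_force=30,
)

```text
time: 3.28
position: [429.0, -143.8, 1.6]
ee_rot: [0.861, 0.509, 0.0, 0.0]
wrist_force: [-0.2, -0.1, -0.1]
grip_width: 58.0
gripper_force: 0.0
```

Run:
```python
from h import *
o=arm.get_obs();print(o['time'],o['position'].round(1),o['ee_rot'].round(3),o['grip_width'])
cv2.imwrite('pics/w2.png',get_image('wrist')[:,:,::-1])
```

```text
3.275 [ 429.  -143.8    1.6] [0.861 0.509 0.    0.   ] 58.04895492930051
```

View pics/w2.png

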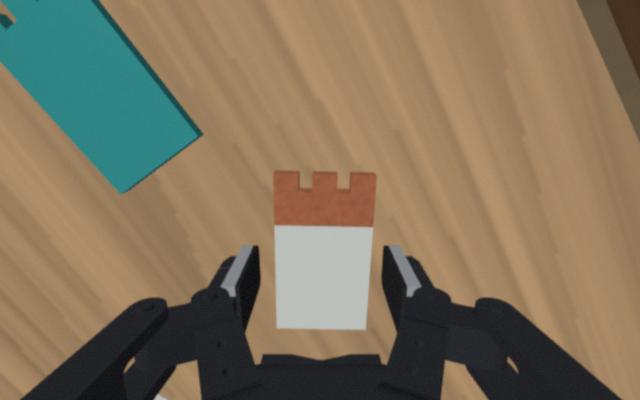

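The tile is square between the pads, with its two notches at (306,180) and (343,180). I'll lower a little and close.

>>> send_rows(
  delta_pos=[
    [0, 0, 2],
    [0, 0, 4],
    [0, 0, 4],
  ],
  yaw=[0, 0, 0],
)

```text
time: 3.7
position: [428.5, -143.7, -2.9]
ee_rot: [0.861, 0.508, -0.0, -0.0]
wrist_force: [0.8, 0.8, 0.8]
grip_width: 57.9
gripper_force: 0.0
```

>>> send_rows(
  delta_pos=[
    [0, 0, 0],
    [0, 0, 0],
    [0, 0, 0],
    [0, 0, 0],
    [0, 0, 0],
    [0, 0, 0],
  ],
  yaw=[0, 0, 0, 0, 0, 0],
  fingers=40,
  grip_force=30,
)

```text
time: 4.45
position: [429.2, -143.9, -2.0]
ee_rot: [0.861, 0.508, 0.0, 0.0]
wrist_force: [-1.4, -0.5, 6.9]
grip_width: 44.2
gripper_force: 33.9
```

>>> send_rows(
  delta_pos=[
    [0, 0, -20],
    [20, 20, -55],
    [55, 60, -75],
    [95, 105, -75],
    [130, 145, -75],
    [145, 164, -75],
    [145, 164, -75],
    [145, 164, -75],
    [145, 164, -75],
  ],
  yaw=[0, -0.1, -0.25, -0.42, -0.58, -0.644, -0.644, -0.644, -0.644],
)

```text
time: 5.58
position: [640.7, -96.3, 72.2]
ee_rot: [0.656, 0.754, -0.0, -0.001]
wrist_force: [0.3, -0.0, -1.0]
grip_width: 43.9
gripper_force: 31.3
```

```bash
cat > w.py <<'E'
from h import *
import sys
from scipy.spatial.transform import Rotation as Ro
def snap(name):
    o=arm.get_obs();C=cam('wrist');im=get_image('wrist')[:,:,::-1].copy();cv2.imwrite(f'pics/{name}.png',im);np.savez(name,K=C[0],R=C[1],t=C[2])
    R=Ro.from_quat(o['ee_rot']).as_matrix();x=R[:,0]
    print(o['time'],'pos',o['position'].round(1),'toolx deg',np.degrees(np.arctan2(x[1],x[0])).round(2),'F',o['wrist_force'].round(1),o['grip_width'].round(1))
    return o,C,im,R
E
python3 - <<'E'
from w import *
o,C,im,R=snap('w3')
p=o['position']
r=tile(im,C,(322,250),p[2]+2.5+7,110)
print(r); d=np.r_[r[0]-p[:2],0];print('tile centre in tool',(R.T@d).round(1))
print('proj tile corners',proj(C,p+[0,0,2.5]).round())
E
```

```text
Traceback (most recent call last):
  File "w.py", line 7, in snap
    print(o['time'],'pos',o['position'].round(1),'toolx deg',np.degrees(np.arctan2(x[1],x[0])).round(2),'F',o['wrist_force'].round(1),o['grip_width'].round(1))
                                                                                                                                      ^^^^^^^^^^^^^^^^^^^^^
AttributeError: 'float' object has no attribute 'round'
```

View pics/w3.png

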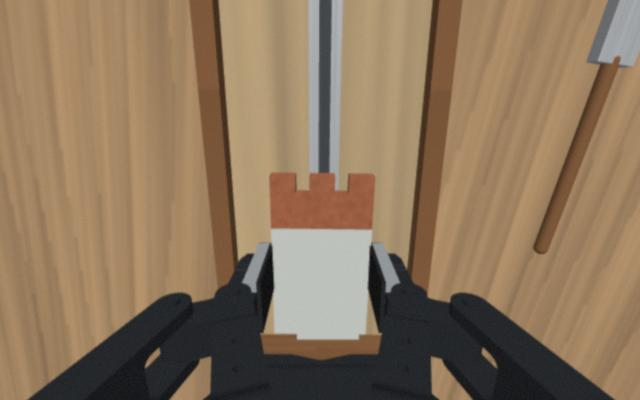

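The tile is held straight and lines up with the track at (325,80). Its notched edge is at row 175.

```bash
sed -i "s/o\['grip_width'\].round(1)/round(o['grip_width'],1)/" w.py
python3 - <<'E'
from w import *
o,C,im,R=snap('w3')
p=o['position']
zt=p[2]+2.5+7
N=cast(C,[(271,174),(374,174)],zt)[:,:2];B=cast(C,[(273,229),(370,229)],zt)[:,:2]
print('width',np.linalg.norm(N[1]-N[0]),'red len',np.linalg.norm(N.mean(0)-B.mean(0)))
f=lambda q:(R.T@np.r_[q-p[:2],0]).round(1)
print('notched end in tool',f(N.mean(0)),'boundary',f(B.mean(0)))
print('track mid',cast(C,[(326,20),(325,150)],12).round(1),'lips inner at z24',cast(C,[(219,60),(437,60),(231,190),(421,190)],24).round(1).tolist())
E
```

```text
5.625 pos [641.  -96.3  72.3] toolx deg 97.96 F [-0.   0.   0.1] 44.0
width 43.267031544026366 red len 24.932596178223843
notched end in tool [42.7 -0.5  0. ] boundary [17.7 -1.   0. ]
track mid [[626.6  17.7  12. ]
 [636.4 -54.6  12. ]] lips inner at z24 [[571.8, -12.1, 24.0], [689.5, 4.2, 24.0], [582.5, -85.0, 24.0], [697.6, -68.9, 24.0]]
```

Run:
```python
from h import *
d=np.load('c1.npz');C=(d['K'],d['R'],d['t']);im=cv2.imread('pics/w1.png')
for c in (400,411):
    print(c,[(r,im[r,c].tolist()) for r in list(range(284,310,1))+list(range(338,352))])
for r in (289,305,306,343): print(r,cast(C,(407,r),19).round(1))
```

```text
400 [(284, [113, 150, 172]), (285, [110, 144, 171]), (286, [96, 129, 165]), (287, [77, 106, 157]), (288, [71, 98, 157]), (289, [65, 93, 153]), (290, [65, 93, 151]), (291, [67, 93, 153]), (292, [65, 91, 150]), (293, [66, 94, 153]), (294, [69, 95, 155]), (295, [69, 95, 155]), (296, [68, 96, 155]), (297, [66, 93, 154]), (298, [66, 94, 155]), (299, [68, 96, 155]), (300, [66, 93, 153]), (301, [65, 94, 154]), (302, [68, 95, 155]), (303, [66, 92, 153]), (304, [67, 93, 151]), (305, [97, 116, 158]), (306, [154, 162, 174]), (307, [181, 188, 186]), (308, [186, 191, 187]), (309, [186, 191, 186]), (338, [185, 191, 186]), (339, [188, 194, 189]), (340, [185, 191, 186]), (341, [174, 183, 181]), (342, [135, 147, 159]), (343, [88, 110, 138]), (344, [63, 91, 128]), (345, [58, 88, 125]), (346, [59, 88, 126]), (347, [58, 90, 128]), (348, [58, 88, 124]), (349, [54, 83, 120]), (350, [56, 86, 122]), (351, [57, 85, 121])]
411 [(284, [72, 67, 65]), (285, [70, 67, 64]), (286, [72, 71, 74]), (287, [69, 77, 102]), (288, [67, 86, 131]), (289, [66, 90, 143]), (290, [65, 90, 147]), (291, [66, 91, 147]), (292, [66, 91, 149]), (293, [69, 95, 152]), (294, [64, 90, 149]), (295, [65, 92, 151]), (296, [66, 92, 149]), (297, [64, 91, 150]), (298, [62, 90, 149]), (299, [64, 92, 151]), (300, [63, 89, 147]), (301, [65, 91, 151]), (302, [66, 91, 151]), (303, [64, 91, 152]), (304, [67, 94, 154]), (305, [80, 104, 156]), (306, [120, 135, 166]), (307, [165, 173, 181]), (308, [183, 190, 187]), (309, [184, 189, 186]), (338, [187, 192, 188]), (339, [186, 192, 187]), (340, [186, 192, 188]), (341, [181, 187, 186]), (342, [158, 168, 173]), (343, [113, 130, 150]), (344, [72, 97, 131]), (345, [58, 87, 126]), (346, [57, 86, 125]), (347, [59, 88, 124]), (348, [60, 88, 124]), (349, [54, 83, 120]), (350, [56, 86, 122]), (351, [56, 84, 121])]
289 [[ 635.1 -111.4   19. ]]
305 [[ 641.5 -134.    19. ]]
306 [[ 641.9 -135.4   19. ]]
343 [[ 657.5 -190.8   19. ]]
```

>>> send_rows(
  delta_pos=[
    [-1.5, 2.3, 30],
    [-1.5, 2.3, 48],
    [-1.5, 2.3, 52],
    [-1.5, 2.3, 53],
    [-1.5, 2.3, 54],
    [-1.5, 2.3, 55],
    [-1.5, 2.3, 56],
    [-1.5, 2.3, 56],
  ],
  yaw=[0, 0, 0, 0, 0, 0, 0, 0],
  grip_force=20,
)

```text
time: 6.68
position: [645.2, -97.2, 16.9]
ee_rot: [0.656, 0.755, 0.0, 0.0]
wrist_force: [-0.3, 0.6, 1.9]
grip_width: 43.8
gripper_force: 31.6
```

>>> send_rows(
  delta_pos=[
    [0, 0, 0.8],
    [0, 0, 1.6],
    [0, 0, 2.4],
    [0, 0, 2.4],
  ],
  yaw=[0, 0, 0, 0],
)

```text
time: 7.18
position: [645.3, -97.1, 16.5]
ee_rot: [0.656, 0.755, 0.0, 0.001]
wrist_force: [-3.7, 1.2, 14.2]
grip_width: 44.0
gripper_force: 32.7
```

Run:
```python
from w import *
snap('w4');cv2.imwrite('pics/s4.png',get_image('scene')[:,:,::-1]);cv2.imwrite('pics/d4.png',get_image('side')[:,:,::-1])
a=cv2.imread('pics/w4.png')[:,150:490];a=cv2.resize(a,(400,470))
s=cv2.resize(cv2.imread('pics/s4.png')[185:255,200:325],(400,235),interpolation=cv2.INTER_CUBIC);d=cv2.resize(cv2.imread('pics/d4.png')[190:265,330:430],(400,235),interpolation=cv2.INTER_CUBIC)
cv2.imwrite('pics/m4.png',np.hstack([a,np.vstack([s,d])]))
```

```text
7.175 pos [645.3 -97.1  16.5] toolx deg 98.02 F [-3.7  1.2 14.2] 44.0
```

View pics/m4.png

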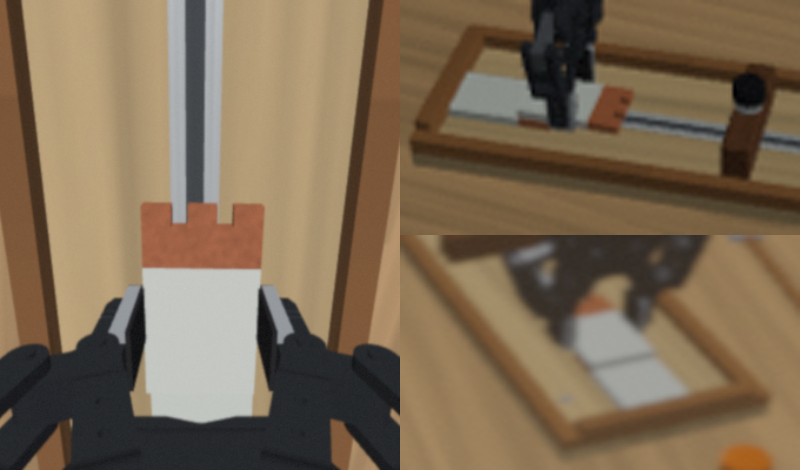

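Contact came at TCP z≈17. The overlap and lateral line look right, with the tile centred on the track and tile 1's bare end just covered. I'll unload and open.

>>> send_rows(
  delta_pos=[
    [0, 0, -2],
    [0, 0, -2],
  ],
  yaw=[0, 0],
)

```text
time: 7.58
position: [645.2, -97.1, 16.7]
ee_rot: [0.656, 0.755, 0.0, 0.0]
wrist_force: [-1.3, 0.1, 7.1]
grip_width: 44.0
gripper_force: 32.0
```

>>> send_rows(
  delta_pos=[
    [0, 0, 0],
    [0, 0, 0],
    [0, 0, 0],
    [0, 0, 0],
  ],
  yaw=[0, 0, 0, 0],
  fingers=62,
)

```text
time: 8.07
position: [644.7, -97.1, 15.6]
ee_rot: [0.656, 0.755, -0.0, -0.0]
wrist_force: [-0.3, 0.0, 0.4]
grip_width: 62.0
gripper_force: 0.0
```

>>> send_rows(
  delta_pos=[
    [0, 0, -20],
    [0, 0, -60],
    [30, 0, -120],
    [80, 0, -160],
    [120, 0, -180],
    [120, 0, -180],
    [120, 0, -180],
  ],
  yaw=[0, 0, 0, 0, 0, 0, 0],
)

```text
time: 8.95
position: [627.9, 21.4, 195.4]
ee_rot: [0.656, 0.755, -0.0, 0.0]
wrist_force: [0.1, 0.7, -0.3]
grip_width: 62.1
gripper_force: 0.0
```

Run:
```python
from w import *
snap('w5')
```

```text
8.95 pos [627.9  21.4 195.4] toolx deg 98.04 F [ 0.1  0.7 -0.3] 62.1
```

View pics/w5.png

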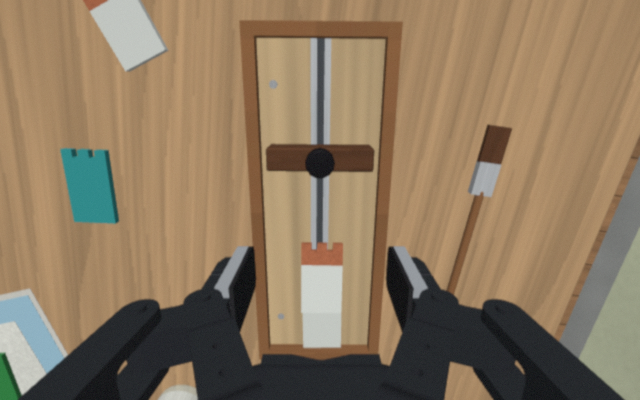

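Tile 2 lies shingled and straight: glazed end at row 313, notched end at row 243, column 322. The stop is at (320,158). I'll measure this before fetching tile 3.

Run:
```python
from h import *
d=np.load('w5.npz');C=(d['K'],d['R'],d['t']);im=cv2.imread('pics/w5.png')
c=309
print([(r,im[r,c].tolist()[::2]) for r in list(range(238,248))+list(range(260,268))+list(range(306,318))+list(range(343,352))])
u=np.array([-.137,.9906]);v=np.array([.9906,.137])
L=[('t2 notched',(309,243),(343,243),19),('t2 bdry',(302,264.5),(343,264.5),21),('t2 glz',(302,313),(342,313),26),('t1 end',(303,348),(341,348),19),('lipin',(262,200),(379,200),24),('lipin2',(268,330),(371,330),24),('stop face top',(267,171),(373,171),42)]
for n,a,b,z in L:
    q=cast(C,[a,b],z)[:,:2];m=q.mean(0);print(n,m.round(1),'along',(u@m).round(1),'lat',(v@m).round(1),'w',np.linalg.norm(q[1]-q[0]).round(1))
```

```text
[(238, [122, 179]), (239, [122, 181]), (240, [121, 179]), (241, [115, 175]), (242, [90, 161]), (243, [71, 156]), (244, [70, 163]), (245, [75, 171]), (246, [76, 171]), (247, [74, 171]), (260, [75, 170]), (261, [73, 169]), (262, [74, 169]), (263, [78, 172]), (264, [108, 178]), (265, [171, 195]), (266, [196, 201]), (267, [203, 204]), (306, [202, 204]), (307, [204, 206]), (308, [202, 204]), (309, [202, 204]), (310, [202, 204]), (311, [202, 203]), (312, [200, 201]), (313, [197, 198]), (314, [192, 194]), (315, [192, 194]), (316, [192, 194]), (317, [192, 195]), (343, [192, 194]), (344, [193, 193]), (345, [193, 194]), (346, [184, 191]), (347, [150, 172]), (348, [102, 148]), (349, [70, 136]), (350, [59, 128]), (351, [61, 131])]
t2 notched [642.6 -53.8] along -141.3 lat 629.1 w 36.6
t2 bdry [642.3 -78.9] along -166.1 lat 625.5 w 44.8
t2 glz [ 650.  -136.9] along -224.7 lat 625.1 w 45.2
t1 end [ 657.7 -191.1] along -279.4 lat 625.3 w 45.6
lipin [629.7  -5. ] along -91.2 lat 623.1 w 118.8
lipin2 [ 650.6 -161.8] along -249.4 lat 622.3 w 119.4
stop face top [624.6  28.7] along -57.1 lat 622.6 w 98.8
```

Tile 2 laps at x≈15–17 mm in tile 1's frame, which is good. Next is tile 3.

>>> send_rows(
  delta_pos=[
    [35, -45, 0],
    [70, -90, 20],
    [105, -135, 60],
    [143, -184, 110],
    [143, -184, 155],
    [143, -184, 180],
    [143, -184, 188],
    [143, -184, 192],
    [143, -184, 194],
    [143, -184, 194],
  ],
  yaw=[-0.1, -0.2, -0.3, -0.436, -0.436, -0.436, -0.436, -0.436, -0.436, -0.436],
  fingers=58,
)

```text
time: 10.25
position: [427.0, 137.7, 2.6]
ee_rot: [0.477, 0.879, 0.001, 0.001]
wrist_force: [-0.3, 0.1, -0.5]
grip_width: 58.0
gripper_force: 0.0
```

Run:
```python
from w import *
o,C,im,R=snap('w6');r=tile(im,C,(322,240),7,120);print(r[1],r[2],(R.T@np.r_[r[0]-o['position'][:2],0]).round(1))
```

```text
10.25 pos [427.  137.7   2.6] toolx deg 122.97 F [-0.3  0.1 -0.5] 58.0
-57.216003 [44.954444885253906, 56.02805709838867] [-11.2  -1.9   0. ]h.py:22: RuntimeWarning: Mean of empty slice.
  ys,xs=np.nonzero((l==k)&red);rc=cast(C,np.c_[xs,ys],z)[:,:2].mean(0);
  ret = um.true_divide(
```

View pics/w6.png

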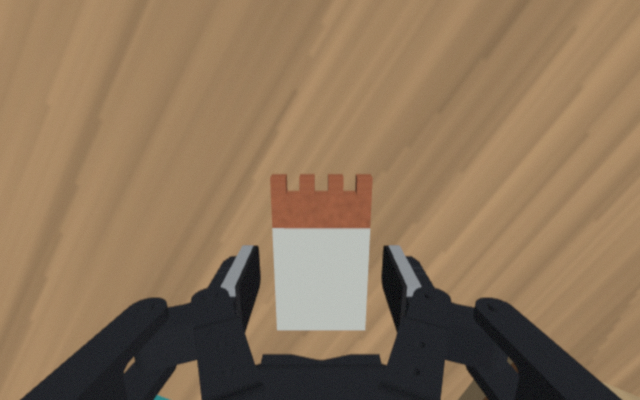

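Three notches are confirmed, the tile is centred, and its angle matches the tool's. I'll grip it.

>>> send_rows(
  delta_pos=[
    [0, -1, 2],
    [0, -1, 4],
    [0, -1, 4],
  ],
  yaw=[0, 0, 0],
)

```text
time: 10.68
position: [424.9, 137.0, -2.2]
ee_rot: [0.477, 0.879, -0.0, -0.0]
wrist_force: [0.0, 0.2, -0.2]
grip_width: 57.9
gripper_force: 0.0
```

>>> send_rows(
  delta_pos=[
    [0, 0, 0],
    [0, 0, 0],
    [0, 0, 0],
    [0, 0, 0],
    [0, 0, 0],
    [0, 0, 0],
  ],
  yaw=[0, 0, 0, 0, 0, 0],
  fingers=40,
  grip_force=25,
)

```text
time: 11.42
position: [425.2, 137.1, -2.0]
ee_rot: [0.477, 0.879, 0.0, 0.0]
wrist_force: [-0.7, 0.1, 3.4]
grip_width: 44.1
gripper_force: 26.3
```

>>> send_rows(
  delta_pos=[
    [0, 0, -20],
    [-20, 6, -70],
    [-60, 18, -95],
    [-115, 35, -95],
    [-170, 52, -95],
    [-225, 68, -90],
    [-266, 81, -80],
    [-266, 81, -75],
    [-266, 81, -75],
    [-266, 81, -75],
    [-266, 81, -75],
  ],
  yaw=[0, 0, 0.1, 0.2, 0.3, 0.4, 0.436, 0.436, 0.436, 0.436, 0.436],
)

```text
time: 12.8
position: [637.4, -41.0, 73.4]
ee_rot: [0.655, 0.755, 0.0, 0.0]
wrist_force: [-0.8, -0.8, 0.5]
grip_width: 44.1
gripper_force: 25.9
```

Run:
```python
from w import *
o,C,im,R=snap('w7');p=o['position']
hsv=cv2.cvtColor(im,cv2.COLOR_BGR2HSV).astype(int)
m=((hsv[...,0]<11)&(hsv[...,1]>130)&(hsv[...,2]>90)).astype(np.uint8);m[:, :240]=0;m[:,400:]=0;m[:150]=0;m[300:]=0
n,l,st,ce=cv2.connectedComponentsWithStats(m);k=1+st[1:,4].argmax();x,y,w,h,_=st[k];print(x,y,w,h)
zt=p[2]+9.5
E1=cast(C,[(x,y),(x+w,y)],zt)[:,:2].mean(0);B=cast(C,[(x,y+h),(x+w,y+h)],zt)[:,:2].mean(0)
f=lambda q:(R.T@np.r_[q-p[:2],0]).round(1)
print('notched end in tool',f(E1),'boundary',f(B))
```

```text
12.8 pos [637.4 -41.   73.4] toolx deg 98.1 F [-0.8 -0.8  0.5] 44.1
269 178 104 54
notched end in tool [41.  -1.2 -0. ] boundary [16.3 -1.2 -0. ]
```

>>> send_rows(
  delta_pos=[
    [-0.8, 0, 30],
    [-0.8, 0, 46],
    [-0.8, 0, 50],
    [-0.8, 0, 51],
    [-0.8, 0, 52],
    [-0.8, 0, 53],
    [-0.8, 0, 53],
  ],
  yaw=[0, 0, 0, 0, 0, 0, 0],
  grip_force=20,
)

```text
time: 13.72
position: [638.5, -42.7, 20.4]
ee_rot: [0.656, 0.755, 0.0, 0.0]
wrist_force: [-0.1, 0.2, -0.2]
grip_width: 44.6
gripper_force: 26.0
```

Run:
```python
from w import *
snap('w8');cv2.imwrite('pics/s8.png',get_image('scene')[:,:,::-1]);cv2.imwrite('pics/d8.png',get_image('side')[:,:,::-1])
a=cv2.imread('pics/w8.png')[:,150:490];a=cv2.resize(a,(400,470))
s=cv2.resize(cv2.imread('pics/s8.png')[185:255,200:325],(400,235),interpolation=cv2.INTER_CUBIC);d=cv2.resize(cv2.imread('pics/d8.png')[180:255,330:430],(400,235),interpolation=cv2.INTER_CUBIC)
cv2.imwrite('pics/m8.png',np.hstack([a,np.vstack([s,d])]))
```

```text
13.725 pos [638.5 -42.7  20.4] toolx deg 98.02 F [-0.1  0.2 -0.2] 44.6
```

View pics/m8.png

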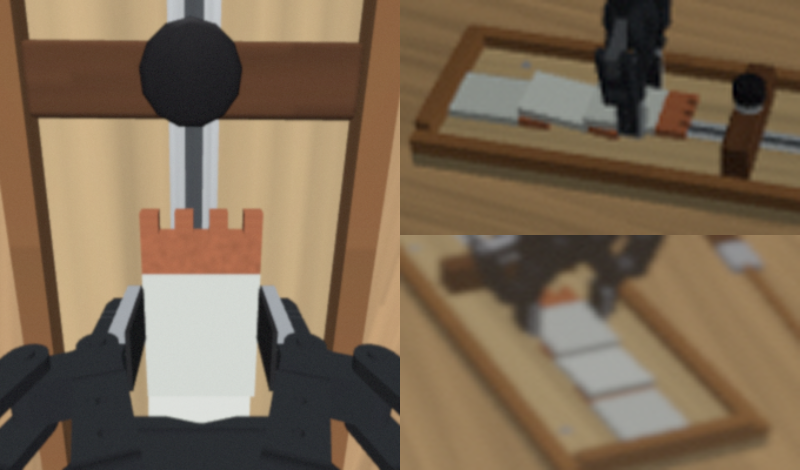

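Tile 3 hovers just over tile 2 in a straight row, covering its bare end, with no contact yet. I'll touch down and release.

>>> send_rows(
  delta_pos=[
    [0, 0, 0.7],
    [0, 0, 1.4],
    [0, 0, 2],
    [0, 0, 2],
  ],
  yaw=[0, 0, 0, 0],
)

```text
time: 14.38
position: [638.6, -42.5, 18.7]
ee_rot: [0.656, 0.755, 0.0, 0.0]
wrist_force: [-0.2, 1.0, 5.2]
grip_width: 44.5
gripper_force: 26.5
```

>>> send_rows(
  delta_pos=[
    [0, 0, 0.6],
    [0, 0, 0.6],
  ],
  yaw=[0, 0],
)

```text
time: 14.62
position: [638.5, -42.4, 18.1]
ee_rot: [0.656, 0.755, 0.001, 0.0]
wrist_force: [-0.4, 0.8, 5.7]
grip_width: 44.0
gripper_force: 26.6
```

>>> send_rows(
  delta_pos=[
    [0, 0, 0],
    [0, 0, 0],
    [0, 0, 0],
    [0, 0, 0],
  ],
  yaw=[0, 0, 0, 0],
  fingers=62,
)

```text
time: 15.12
position: [637.8, -42.7, 17.0]
ee_rot: [0.656, 0.755, -0.0, -0.0]
wrist_force: [0.5, -0.0, 0.2]
grip_width: 62.3
gripper_force: 0.0
```

>>> send_rows(
  delta_pos=[
    [0, 0, -20],
    [0, 0, -60],
    [30, 0, -110],
    [65, 0, -140],
    [65, 0, -150],
    [65, 0, -150],
    [65, 0, -150],
  ],
  yaw=[0, 0, 0, 0, 0, 0, 0],
)

```text
time: 16.0
position: [628.2, 20.8, 165.7]
ee_rot: [0.656, 0.754, -0.001, -0.001]
wrist_force: [-0.4, -1.2, -0.6]
grip_width: 62.3
gripper_force: 0.0
```

Run:
```python
from w import *
o,C,im,R=snap('w9')
```

```text
16.0 pos [628.2  20.8 165.7] toolx deg 97.96 F [-0.4 -1.2 -0.6] 62.3
```

View pics/w9.png

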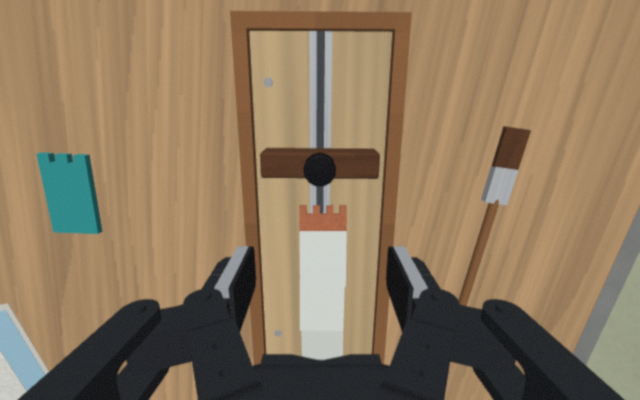

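Tile 3 lies in line with its notched end at row 206. The stop's near edge is at row 178 and the knob at (320,169). Next I'll measure the gap.

Run:
```python
from h import *
d=np.load('w9.npz');C=(d['K'],d['R'],d['t']);im=cv2.imread('pics/w9.png')
g=im.astype(int)
def edges(c,a,b):
    s=g[a:b,c].sum(1);dd=np.diff(s);return [(a+i,int(dd[i])) for i in range(len(dd)) if abs(dd[i])>35]
print(edges(285,140,185));print(edges(357,140,185));print('tile',edges(304,195,240),edges(304,310,345),'c342',edges(331,195,240))
u=np.array([-.138,.9904]);v=np.array([.9904,.138])
def al(n,px,z):
    q=cast(C,px,z)[0,:2];print(n,q.round(1),'along',(u@q).round(1),'lat',(v@q).round(1))
al('front top 178.5',(320,178.5),42);al('rear top 149',(320,149),42)
al('rear top 154',(320,154),42);al('t3 foot 205',(322,205.5),12);al('t3 top 207',(322,206.5),19);al('t3 bdry',(322,231),22);al('t3 glz',(322,331),29);al('knob',(320,169),62)
K,R,t=C;cp=-R.T@t;print('cam',cp.round(1),u@cp[:2])
```

```text
[(146, -64), (147, -101), (148, -57), (176, 59), (177, 137), (178, 68)]
[(147, -101), (148, -96), (177, 96), (178, 112), (179, 51)]
tile [(204, -49), (229, 69), (230, 134), (231, 64)] [] c342 [(204, -52), (229, 63), (230, 140), (231, 63)]
front top 178.5 [624.7  28.2] along -58.3 lat 622.6
rear top 149 [621.3  52.9] along -33.3 lat 622.6
rear top 154 [621.9  48.8] along -37.5 lat 622.6
t3 foot 205 [631.1  -5.4] along -92.4 lat 624.3
t3 top 207 [631.  -4.] along -91.0 lat 624.3
t3 bdry [634.2 -27.4] along -114.7 lat 624.4
t3 glz [ 649.3 -135. ] along -223.3 lat 624.5
knob [623.1  40.6] along -45.8 lat 622.7
cam [617.1  93.5 308.2] 7.420162186953354
```

>>> send_rows(
  delta_pos=[
    [15, 0, -40],
    [15, 0, -45],
    [15, 0, -45],
    [15, 0, -45],
  ],
  yaw=[0, 0, 0, 0],
)

```text
time: 16.55
position: [626.1, 35.9, 210.7]
ee_rot: [0.656, 0.755, -0.001, -0.001]
wrist_force: [-0.3, 0.2, -0.3]
grip_width: 62.2
gripper_force: 0.0
```

Run:
```python
from w import *
o,C,im,R=snap('w10')
u=np.array([-.138,.9904])
# centre column of tiles vs row along tile line lat 624.5
s=cv2.GaussianBlur(im,(1,1),0)[:, 305:336].astype(float).mean((1,2));dd=np.diff(s)
print([(i,round(dd[i],1)) for i in range(180,352) if abs(dd[i])>1.2])
def row(al,z):return proj(C,[*(u*al+np.array([.9904,.138])*624.5),z])[0].round(1)
for r in range(185,352,15):print(r,'z19',(u@cast(C,(321,r),19)[0,:2]).round(1),'z26',(u@cast(C,(321,r),26)[0,:2]).round(1))
```

```text
16.55 pos [626.1  35.9 210.7] toolx deg 97.98 F [-0.3  0.2 -0.3] 62.2
[(180, np.float64(1.7)), (181, np.float64(8.9)), (182, np.float64(13.2)), (183, np.float64(8.9)), (184, np.float64(6.9)), (185, np.float64(9.5)), (186, np.float64(14.9)), (187, np.float64(17.6)), (188, np.float64(16.8)), (189, np.float64(9.0)), (190, np.float64(3.1)), (203, np.float64(-2.2)), (204, np.float64(-7.2)), (205, np.float64(-4.6)), (206, np.float64(-1.3)), (210, np.float64(-1.8)), (211, np.float64(-6.1)), (212, np.float64(-5.3)), (225, np.float64(4.0)), (226, np.float64(25.9)), (227, np.float64(38.8)), (228, np.float64(18.4)), (229, np.float64(3.4)), (313, np.float64(-1.4)), (314, np.float64(-4.4)), (315, np.float64(-3.3)), (316, np.float64(-1.4)), (346, np.float64(-10.5)), (347, np.float64(-38.4)), (348, np.float64(-37.5)), (349, np.float64(-12.6)), (350, np.float64(-1.5))]
185 z19 -66.8 z26 -64.9
200 z19 -83.6 z26 -81.3
215 z19 -100.8 z26 -98.3
230 z19 -118.6 z26 -115.6
245 z19 -136.9 z26 -133.6
260 z19 -155.8 z26 -152.0
275 z19 -175.2 z26 -171.1
290 z19 -195.2 z26 -190.7
305 z19 -215.9 z26 -210.9
320 z19 -237.2 z26 -231.8
335 z19 -259.3 z26 -253.4
350 z19 -282.1 z26 -275.7
```

All laps measure x≈14–16 mm. I'll pinch the stop's knob and bring it forward; the gap is about 31 mm.

>>> send_rows(
  delta_pos=[
    [4.4, -2.4, 40],
    [4.4, -2.4, 85],
    [4.4, -2.4, 125],
    [4.4, -2.4, 150],
    [4.4, -2.4, 158],
    [4.4, -2.4, 161],
    [4.4, -2.4, 161],
  ],
  yaw=[0, 0, 0, 0, 0, 0, 0],
  fingers=50,
)

```text
time: 17.48
position: [624.7, 40.5, 52.2]
ee_rot: [0.656, 0.755, 0.001, 0.001]
wrist_force: [-0.2, 0.1, 0.9]
grip_width: 50.1
gripper_force: 0.0
```

>>> send_rows(
  delta_pos=[
    [0, 0, 0],
    [0, 0, 0],
    [0, 0, 0],
    [0, 0, 0],
    [0, 0, 0],
    [0, 0, 0],
  ],
  yaw=[0, 0, 0, 0, 0, 0],
  fingers=18,
  grip_force=40,
)

```text
time: 18.23
position: [624.2, 40.5, 52.7]
ee_rot: [0.656, 0.755, 0.0, 0.001]
wrist_force: [-1.8, -0.8, 6.6]
grip_width: 23.7
gripper_force: 39.1
```

>>> send_rows(
  delta_pos=[
    [-3, 0, 0],
    [-7, 0, 0],
    [-11, 0, 0],
    [-15, 0, 0],
    [-19, 0, 0],
    [-22, 0, 0],
    [-24, 0, 0],
    [-25, 0, 0],
    [-25, 0, 0],
  ],
  yaw=[0, 0, 0, 0, 0, 0, 0, 0, 0],
)

```text
time: 19.35
position: [627.2, 17.7, 52.7]
ee_rot: [0.656, 0.755, 0.002, -0.001]
wrist_force: [-4.1, 4.5, 6.7]
grip_width: 24.0
gripper_force: 39.2
```

Run:
```python
from w import *
o,C,im,R=snap('w11')
u=np.array([-.138,.9904]);print('tcp along',(u@o['position'][:2]).round(1))
s=cv2.imread('pics/w11.png')[100:360,220:420];
cv2.imwrite('pics/side11.png',get_image('side')[:,:,::-1]);
d=cv2.imread('pics/side11.png')[160:250,320:420]
cv2.imwrite('pics/m11.png',np.hstack([cv2.resize(s,(400,520)),cv2.resize(d,(390,520),interpolation=cv2.INTER_CUBIC)]))
```

```text
19.35 pos [627.2  17.7  52.7] toolx deg 98.08 F [-4.1  4.5  6.7] 24.0
tcp along -69.1
```

View pics/m11.png

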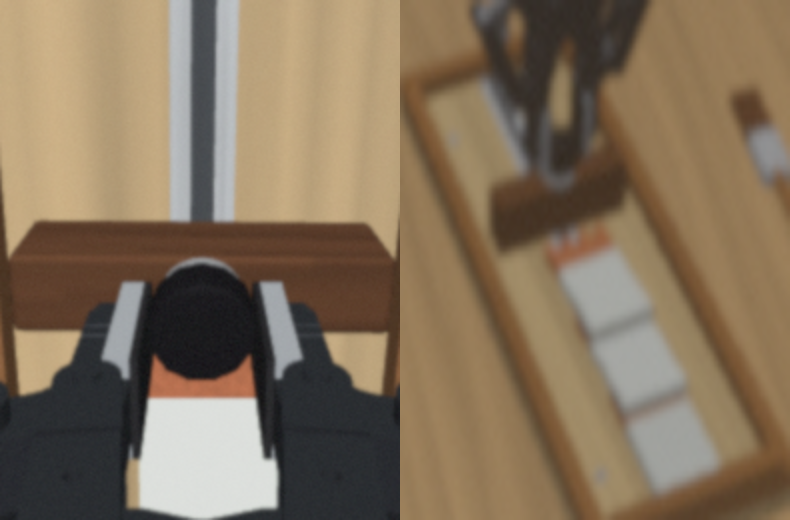

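The stop is about 24 mm nearer. Its near edge is at crop row 331 (image row 265), tile 3's red/white edge is at image row 299, and the laps are intact in the side view. I'll work out the remaining gap.

Run:
```python
from h import *
d=np.load('w11.npz');C=(d['K'],d['R'],d['t']);im=cv2.imread('pics/w11.png').astype(int)
u=np.array([-.138,.9904])
for c in(230,240,395,405):
    s=im[:,c].sum(1);dd=np.diff(s);print(c,[(i,int(dd[i])) for i in range(200,300) if abs(dd[i])>30])
b=im[:,300:340].sum((1,2))/40;print([(i,round(b[i+1]-b[i])) for i in range(285,305)])
for n,px,z in(('front',(235,265.3),42),('front',(400,265.3),42),('rear',(320,211),42),('bdry',(320,298.5),22.5)):
    q=cast(C,px,z)[0];print(n,q.round(1),(u@q[:2]).round(1))
```

```text
230 [(218, -46), (219, -70), (220, -75), (221, -55), (263, 71), (264, 151), (265, 74), (296, -117), (297, -116), (298, -61)]
240 [(208, -51), (209, -107), (210, -104), (211, -31), (263, 32), (264, 125), (265, 102), (266, 34), (293, -44), (294, -126), (295, -122), (296, -63)]
395 [(209, -32), (210, -115), (211, -114), (264, 35), (265, 121), (266, 88), (267, 32), (285, -41), (286, -60), (287, -63), (288, -44), (289, -42)]
405 [(212, -61), (213, -84), (214, -67), (264, 38), (265, 120), (266, 108), (267, 34), (294, -40), (295, -118), (296, -134), (297, -45)]
[(285, 32), (286, 32), (287, 36), (288, 54), (289, 62), (290, 24), (291, 5), (292, 0), (293, -2), (294, 1), (295, 0), (296, 4), (297, 69), (298, 140), (299, 68), (300, 9), (301, 0), (302, 0), (303, 0), (304, 0)]
front [ 5.826e+02 -1.000e-01  4.200e+01] -80.5
front [668.9  12.1  42. ] -80.4
rear [622.8  36.3  42. ] -50.0
bdry [631.7 -27.1  22.5] -114.0
```

>>> send_rows(
  delta_pos=[
    [-2, 0, 0],
    [-4, 0, 0],
    [-6, 0, 0],
    [-7.5, 0, 0],
    [-8, 0, 0],
    [-8, 0, 0],
    [-8, 0, 0],
  ],
  yaw=[0, 0, 0, 0, 0, 0, 0],
)

```text
time: 20.32
position: [628.2, 9.8, 52.7]
ee_rot: [0.656, 0.755, 0.002, -0.001]
wrist_force: [-2.7, 3.4, 6.5]
grip_width: 24.1
gripper_force: 39.2
```

```bash
cat > g.py <<'E'
from w import *
import sys
o,C,im,R=snap(sys.argv[1]);im=im.astype(int);u=np.array([-.138,.9904])
for c in(235,400):
    dd=np.diff(im[:,c].sum(1))[255:280].clip(0);r=255+(dd*np.arange(25)).sum()/dd.sum()+.5
    print('front',r.round(1),(u@cast(C,(c,r),42)[0,:2]).round(1))
b=im[:,300:340].sum((1,2))/40;dd=np.diff(b)[285:325].clip(0);k=dd.argmax()
w=slice(k-2,k+3);r=285+(dd[w]*np.arange(40)[w]).sum()/dd[w].sum()+.5
print('bdry',r.round(1),(u@cast(C,(320,r),22.5)[0,:2]).round(1))
cv2.imwrite('pics/side_'+sys.argv[1]+'.png',get_image('side')[:,:,::-1])
cv2.imwrite('pics/scene_'+sys.argv[1]+'.png',get_image('scene')[:,:,::-1])
E
python3 g.py w12
```

```text
20.325 pos [628.2   9.8  52.7] toolx deg 98.08 F [-2.7  3.4  6.5] 24.1
front 265.1 -88.3
front 266.3 -88.9
bdry 288.4 -114.8
```

>>> send_rows(
  delta_pos=[
    [-0.7, 0, 0],
    [-1.4, 0, 0],
    [-2, 0, 0],
    [-2, 0, 0],
  ],
  yaw=[0, 0, 0, 0],
)

```text
time: 20.98
position: [628.5, 7.9, 52.7]
ee_rot: [0.655, 0.755, 0.002, -0.001]
wrist_force: [-3.6, 5.7, 6.6]
grip_width: 23.8
gripper_force: 39.2
```

```bash
python3 g.py w13
python3 - <<'E'
import cv2,numpy as np
a=cv2.imread('pics/side_w13.png')[185:260,330:420];b=cv2.imread('pics/scene_w13.png')[195:245,205:325]
cv2.imwrite('pics/m13.png',np.hstack([cv2.resize(a,(320,267),interpolation=cv2.INTER_CUBIC),cv2.resize(b,(480,267),interpolation=cv2.INTER_CUBIC)]))
E
```

```text
20.975 pos [628.5   7.9  52.7] toolx deg 98.09 F [-3.6  5.7  6.6] 23.8
front 265.9 -90.7
front 266.0 -90.5
bdry 288.4 -116.7
```

Run:
```python
import cv2,numpy as np
for n in('w11','w12','w13'):
    im=cv2.imread(f'pics/{n}.png').astype(int)
    for c in (slice(296,302),slice(337,343)):
        b=im[:,c].sum(2).mean(1);print(n,c.start,[(i,round(b[i+1]-b[i])) for i in range(270,320) if abs(b[i+1]-b[i])>15])
a=cv2.imread('pics/w13.png')[230:330,240:400];s=cv2.imread('pics/side_w13.png')[195:255,340:420];b=cv2.imread('pics/scene_w13.png')[198:243,225:325]
cv2.imwrite('pics/m13.png',np.hstack([cv2.resize(a,(400,250),interpolation=cv2.INTER_CUBIC),cv2.resize(s,(400,250),interpolation=cv2.INTER_CUBIC)]))
cv2.imwrite('pics/m13.png',np.vstack([cv2.imread('pics/m13.png'),cv2.resize(b,(800,340),interpolation=cv2.INTER_CUBIC)]))
```

```text
w11 296 [(276, 30), (277, 30), (278, 36), (279, 43), (280, 46), (281, 37), (282, 24), (297, 66), (298, 139), (299, 68)]
w11 337 [(278, 17), (279, 21), (280, 34), (281, 38), (282, 41), (283, 46), (284, 49), (285, 29), (297, 69), (298, 145), (299, 69)]
w12 296 [(276, 29), (277, 41), (278, 28), (279, 38), (280, 43), (281, 34), (282, 24), (283, 18), (285, 25), (286, 81), (287, 120), (288, 60)]
w12 337 [(279, 27), (280, 36), (281, 36), (282, 42), (283, 45), (284, 38), (285, 38), (286, 99), (287, 130), (288, 58)]
w13 296 [(276, 28), (277, 28), (278, 38), (279, 36), (280, 43), (281, 42), (282, 33), (283, 47), (284, 108), (285, 106), (286, 44)]
w13 337 [(278, 16), (279, 21), (280, 44), (281, 40), (282, 37), (283, 60), (284, 125), (285, 154), (286, 67)]
```

View pics/m13.png

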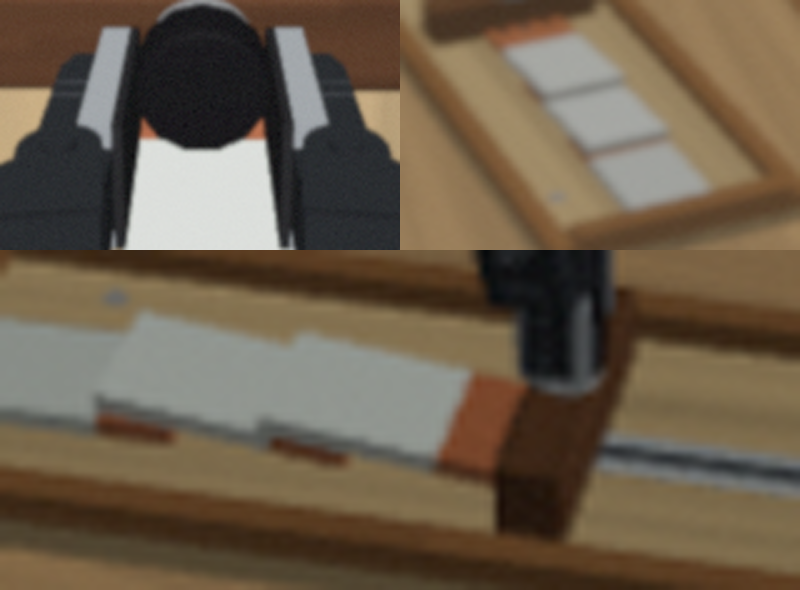

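In the views the stop meets the notched end, the boundary hasn't moved and the laps are intact. I'll add a final 0.7 mm nudge, then release and retreat.

>>> send_rows(
  delta_pos=[
    [-0.4, 0, 0],
    [-0.7, 0, 0],
    [-0.7, 0, 0],
  ],
  yaw=[0, 0, 0],
)

```text
time: 21.5
position: [628.6, 7.3, 52.7]
ee_rot: [0.655, 0.755, 0.002, -0.001]
wrist_force: [-3.2, 5.6, 6.7]
grip_width: 24.0
gripper_force: 39.2
```

>>> send_rows(
  delta_pos=[
    [0, 0, 0],
    [0, 0, 0],
    [0, 0, 0],
    [0, 0, 0],
  ],
  yaw=[0, 0, 0, 0],
  fingers=50,
)

```text
time: 22.0
position: [628.9, 5.0, 51.2]
ee_rot: [0.656, 0.755, -0.0, 0.0]
wrist_force: [-0.1, -0.3, -0.3]
grip_width: 49.9
gripper_force: 0.0
```

>>> send_rows(
  delta_pos=[
    [0, 0, -30],
    [0, 0, -80],
    [20, 0, -120],
    [40, 0, -150],
    [40, 0, -160],
    [40, 0, -160],
    [40, 0, -160],
  ],
  yaw=[0, 0, 0, 0, 0, 0, 0],
)

```text
time: 22.88
position: [622.5, 44.0, 209.5]
ee_rot: [0.656, 0.755, -0.001, -0.001]
wrist_force: [1.1, 0.8, 0.7]
grip_width: 49.9
gripper_force: 0.0
```

Run:
```python
from w import *
o,C,im,R=snap('w14');u=np.array([-.138,.9904])
cols=[int(proj(C,[630+dx,-20,42])[0,0]) for dx in(-35,35)]
for c in cols:
    dd=np.diff(im[:,c].astype(int).sum(1));print(c,[(i,int(dd[i]),(u@cast(C,(c,i+.5),42)[0,:2]).round(1)) for i in range(160,300) if dd[i]>80])
c0=int(proj(C,[634,-28,22])[0,0])
b=im[:,c0-8:c0+8].astype(int).sum(2).mean(1);print(c0,[(i,round(b[i+1]-b[i]),(u@cast(C,(c0,i+.5),22.5)[0,:2]).round(1)) for i in range(160,345) if abs(b[i+1]-b[i])>12])
cv2.imwrite('pics/s14.png',get_image('scene')[:,:,::-1])
```

```text
22.875 pos [622.5  44.  209.5] toolx deg 97.97 F [1.1 0.8 0.7] 49.9
287 [(221, 152, np.float64(-90.6))]
354 [(221, 97, np.float64(-90.5)), (222, 104, np.float64(-91.6))]
323 [(192, -15, np.float64(-65.3)), (193, -55, np.float64(-66.4)), (194, -82, np.float64(-67.5)), (195, -57, np.float64(-68.6)), (196, -14, np.float64(-69.7)), (201, 34, np.float64(-75.3)), (203, -51, np.float64(-77.6)), (204, -65, np.float64(-78.7)), (205, -33, np.float64(-79.8)), (227, 16, np.float64(-105.2)), (228, 35, np.float64(-106.4)), (229, 68, np.float64(-107.6)), (230, 83, np.float64(-108.8)), (231, 54, np.float64(-110.0)), (232, 17, np.float64(-111.2)), (234, 65, np.float64(-113.5)), (235, 129, np.float64(-114.7)), (236, 66, np.float64(-115.9)), (237, 14, np.float64(-117.1)), (321, -13, np.float64(-227.3))]
```

```bash
python3 -c "
from station import arm
print(arm.sign_off())"
```

```text
the job is handed in; nothing more can be done
None
```

I handed the job in at about 23 s. By my camera measurements, tiles 2 and 3 are shingled in line with about 24–26 mm overlaps, the stop just meets tile 3 (gap under about 1 mm), and the arm is clear of everything. The sign-off returned no verdict.

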